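Set the mitre saw to its third click-stop

TASK

Set the mitre saw on the bench for a 30-degree cut: with the fingertips, push the grip at the front of its control arm sideways, to the right of someone standing at the grip and facing the fence (away from the robot), so that the table clicks through its stops, and leave it seated in the third stop past square, the square stop itself not counted, without running on beyond that third stop. Push with the fingers alone and never squeeze the control arm from both sides; keep off the raised saw head, and leave the glue bottle, tape measure, try square and offcut where they are.

Things in the scene. Friction and masses are not known exactly. Their poses are not given: they have to be found in the camera images.
- saw: Mitre saw bolted to the bench: its fixed grey base, 430 mm wide, with two wings and an upright fence. Origin at bench height on the table's turning axis; x runs from the grip side to the back across the fence, y to the left of someone at the grip facing the fence, z up. Its left wing is nearest the robot. Wing tops 65 mm up; the base ends 150 mm before the axis, only the arm stands out further.
- pivot (a point): Point on the turning axis of the round table (258 mm across), on its top, 65 mm above the bench. A spring ball in the table clicks into stops at 0 (square), 15, 22.5, 30 and 45 degrees, and the same to the left. About 9 N pushed at the grip breaks out of a stop; within 1.5 degrees of one the ball pulls the table in. Push slowly (under 50 mm/s) or it runs through.
- mitre (a joint): Angle of the table with control arm and head, rad: 0 square (arm along the base's -x), growing as the grip goes to the right, away from the robot (counter-clockwise from above). Range +-0.87; stops at 0, 0.262, 0.393, 0.524, 0.785. The clamping knob is slack: friction of about 1 N at the grip, and it stays where left. It starts within 9 degrees of square, either side.
- grip (a point): Centre of the black grip on the end of the control arm, 241 mm from the turning axis, 40 mm above the bench. Grip 50 mm long along the arm, 44 wide, 20 to 60 mm above the bench, flat upright sides. The grey clamping knob (40 mm across) follows, out to 295 mm from the axis; inward is the aluminium arm, 46 mm wide. The point's x points along the arm to the axis, y to the arm's left.
- grip_left: Left side (toward the robot) of the control arm, grip and knob; turns with the table. Same origin and axes as the table: on the turning axis at bench height. The grip's side lies 22 mm to the left of the arm's middle line.
- grip_right: Right side (away from the robot) of the control arm, grip and knob, the mirror image of the left side; same origin.
- head: Raised saw head with guard, 216 mm blade, motor and D-shaped handle, carried by the table; over and behind the turning axis, at least 150 mm behind the grip's centre, from 100 to 430 mm above the bench. Origin on the turning axis at bench height. Not to be touched.
- tape: Tape measure, black case 70 x 40 x 65 mm standing on the bench ahead of the saw; origin under its centre. To be left alone.
- try_square: Try square lying on the bench, wooden stock 120 x 40 x 18 mm, steel blade 170 x 38 x 3 mm; origin under the centre of the stock, blade along its y from its +x end. To be left alone.
- glue: White glue bottle, 54 mm across and 135 mm tall, standing on the bench; origin under its centre. To be left alone.
- offcut: Pine offcut 44 x 70 x 19 mm lying on the saw's left wing; origin under its centre. To be left alone.

How it is judged (in metres and radians):
On the way, in this order (a step that is already met when the one before it is completed fails the run):
1. the table passes the first stop past square (15 degrees) (value of joint mitre above 0.270526 rad).
2. the table passes the second stop (22.5 degrees) (value of joint mitre above 0.401426 rad).
At the end, for the whole second after the job is handed in: The table rests in the third stop past square: 30 degrees, within 1.2 degrees, and still; tape measure, glue bottle, try square and offcut within 20 mm of where they were (value of joint mitre between 0.502655 and 0.544543 rad and velocity of joint mitre between -0.02 and 0.02 rad/s and distance of each of tape, glue, try_square, offcut from where it was at the start of the episode below 0.02 m); the robot touches nothing.
It fails at once if the table runs beyond the third stop (past 33.5 degrees) (value of joint mitre above 0.584685 rad).
It fails at once if the arm, grip or knob is squeezed between fingers from both sides (contact force between the fingers and grip_left above 1.5 N and contact force between the fingers and grip_right above 1.5 N).
It fails at once if something other than the fingers pushes the control arm, grip or knob (contact force between the arm and grip_left above 2 N or contact force between the arm and grip_right above 2 N).
It fails at once if the saw head is touched (contact force between any of the arm, the fingers and head above 1 N).
It fails at once if the tape measure, glue bottle, try square or offcut is moved (distance of any of tape, glue, try_square, offcut from where it was at the start of the episode above 0.02 m).
It also fails if it takes over 69 s, if anything falls off the work surface, if the arm or the gripper's body presses on something with over 40 N, if the wrist force passes 120 N, or if a joint passes its speed limit or range.

ROBOT

A 6-joint arm with a two-finger parallel gripper is mounted at the origin on the work surface. World frame = base frame: x ahead of the robot, y to its left, z up, the work surface at z = 0. Lengths are in mm, angles in rad, forces in N, time in s.
With the tool pointing down it reaches from about 350 to 775 mm from the base axis. Payload 7.3 kg.
Tool frame: the origin (TCP) lies on the centre line of the jaws, within the pads' length; the fingertips stand 17 mm ahead of it and the grasp point (between the pads) lies 2 mm behind it; z points along the fingers, y is the line along which they close (so a half turn about z gives the same grasp; the last joint's range is limited). The gripper opens to 92 mm and grips with 3 to 60 N. Pads are 19 mm wide; open, the fingers measure 130 mm over their backs; the gripper's body (75 mm by 190 mm) begins 47 mm behind the grasp point.
Start: joints at [-1.377, 0.342, 1.524, -0, 1.275, -0.146], TCP at [175.004, -494.992, 243.741] pointing down, gripper open.
Joint ranges: [-2.53, 2.53], [-0.77, 2.02], [0.04, 2.7], [-1, 4.14], [0.28, 2.66], [-3.11, 3.11]. Speed limits (rad/s): [2.57, 2.57, 3.14, 3.14, 3.14, 3.14].

INTERFACE

Orientations are given as [roll, pitch, yaw] about the fixed x, y, z axes, in that order (R = Rz(yaw) Ry(pitch) Rx(roll)).
In Python, from plant import bot gives the robot as it stands. The module is installed in compiled form; this text tells all that it offers.
- The arm moves only by the shell command python3 -m pendant 'ROWS'. ROWS is JSON, a list of rows, each a list of 3 entries, a list of its own where there are three numbers: the shift along the world's x, y, z as a fraction of full scale, then the turn, a rotation vector about the world's x, y, z as a fraction of full scale, then the opening, from -1 (shut) to 1 (fully open), so that 0 is half open. In form: [[[tx, ty, tz], [rx, ry, rz], claw], ...]. A call has exactly 10 rows; each row shifts and turns the commanded pose from where the row before left it; what a row does not reach is not made up. Full scale, the value 1, is 30 mm for a shift and 0.12 rad for a turn. A row lasts 1/12 s, in which the tool goes at most 41.7 mm and 7.16 degrees, less where a joint would pass 70% of its speed; a pose out of reach is approached as far as the arm can. A call with a number of a shift or a turn outside -1 to 1 is refused whole. A call with a gripper value outside its range is refused whole. The fingers move at their own pace and stop on an object; the grip force is fixed at half the most. Time passes only in rows, so rows that do not move let the fingers close, or fill a call up. It gives the time, the measured TCP pose, the force, the opening and the grip force at its end, in the units of the state.
- bot.get_obs(): the state, without advancing time (a new reading comes with each control period).
- bot.capture(name): name is "scene" or "top"; returns the picture (384x512x3 uint8, blue, green, red); there is no depth.
- bot.camera_params(name): a dict with "fovy" (degrees; the focal length in pixels is half the picture's height over the tangent of half this angle, whatever the lens; pixels are square), "cx", "cy" (the principal point, pixels), "distortion" ([k1, k2, p1, p2, k3] as OpenCV has them; the pictures are not rectified), "camera_from_world" (4x4, takes a point from world to camera coordinates). Camera axes: x right, y down, z forward; pixel columns grow to the right and rows downward; lengths in mm; the calibration is good to about 2 mm. A picture is of the moment at which its call begins. camera_params takes no time and is no camera call.
- bot.close_job(): hands the job in; it is judged then, once.
The state is a dict: "time": time; "joint_positions": joint angles; "dq": joint speeds; "tau": joint torques, N m; "tool_pos": TCP position; "tcp_rot": TCP orientation; "contact_force": force on the tool from outside, world axes, zero at the start; "moment": the same for the moment, N m; "grip_width": finger opening in mm; "finger_force": force on a finger pad.
Only numpy, scipy, OpenCV 4.12 (cv2) and the standard library are available. Lean on these libraries where they do the work, as an engineer would, in place of code of your own. Each camera call takes 0.05 s, during which the arm holds its last target. There are 200 camera calls.

## Working session

There is one attempt and no reset: what is moved stays moved. The work goes in short steps, Python scripts to look and compute and a shell command to move; the robot and the scene stay as the last step left them, time stands still between calls to the robot, and variables do not carry over. Pictures are saved under pics/ and viewed, at most 10 in all, crops included, and the job is handed in when it is done.

```bash
mkdir -p pics; python3 - <<'E'
from plant import bot
import cv2,numpy as np
for n in("scene","top"):
    cv2.imwrite(f"pics/{n}0.png",bot.capture(n)); p=bot.camera_params(n); print(n,p["fovy"],p["cx"],p["cy"],p["distortion"]);print(np.round(p["camera_from_world"],3).tolist())
o=bot.get_obs();print(o)
E
```

```text
scene 42.00223756403517 255.18783705642196 192.45680655517336 [-0.15131361  0.          0.          0.          0.        ]
[[-0.765, -0.644, 0.015, 441.02], [-0.563, 0.658, -0.5, 287.537], [0.313, -0.391, -0.866, 1014.438], [0.0, 0.0, 0.0, 1.0]]
top 45.235965321068015 255.01765867630874 182.4280005137671 [-0.08007918  0.          0.          0.          0.        ]
[[-0.01, -1.0, -0.02, 86.305], [-0.985, 0.013, -0.171, 510.683], [0.172, 0.018, -0.985, 880.697], [0.0, 0.0, 0.0, 1.0]]
{'time': 0.1, 'joint_positions': array([-1.37696477e+00,  3.42620053e-01,  1.52490622e+00,  1.63036316e-05,
        1.27540549e+00, -1.46001937e-01]), 'dq': array([ 9.31310701e-05, -1.06639111e-03, -1.42267041e-03,  4.73928480e-04,
        7.68620657e-04, -1.49344123e-03]), 'tau': array([ 2.36469292e-03, -4.32005703e+01, -2.44693100e+01,  7.19768484e-02,
        5.27594984e-02, -3.11957137e-05]), 'tool_pos': array([ 174.95760364, -494.63449678,  243.13690337]), 'tcp_rot': array([-3.14027006e+00, -2.10243308e-04,  3.39828596e-01]), 'contact_force': array([ 0.1695056 ,  0.37643578, -0.31210391]), 'moment': array([-0.01313454,  0.02353743,  0.03436647]), 'finger_force': 0.0, 'grip_width': 91.90613013666857}
```

View pics/scene0.png

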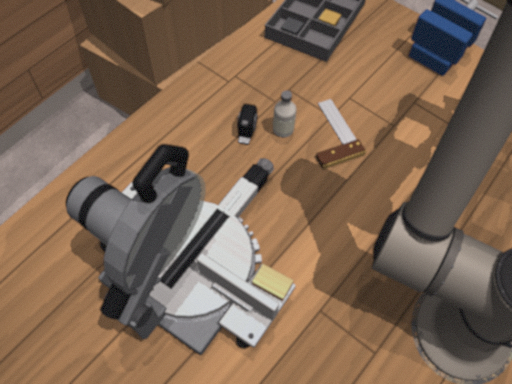

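View pics/top0.png

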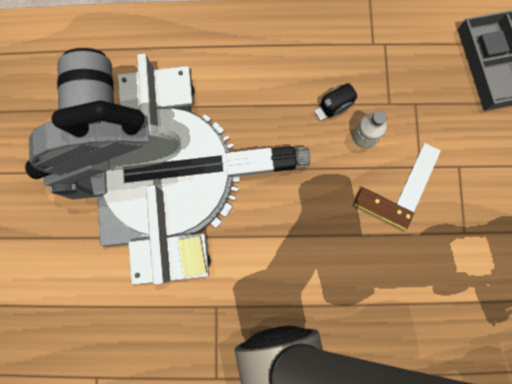

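The top view shows the saw grip at about (285,158) px and the knob end at (308,156). The tape is at (336,100), the glue at (370,128), and the left wing with the offcut at (190,257). World +x is up in the picture and the arm points to −y.

```bash
cat > h.py <<'E'
import cv2,numpy as np
from plant import bot
def K(n):
    p=bot.camera_params(n);f=192/np.tan(np.radians(p["fovy"]/2))
    return np.array([[f,0,p["cx"]],[0,f,p["cy"]],[0,0,1.]]),np.array(p["distortion"]),np.array(p["camera_from_world"])
def ray(n,px,z):
    k,d,T=K(n);u=cv2.undistortPoints(np.float64(px).reshape(-1,1,2),k,d).reshape(-1,2)
    R,t=T[:3,:3],T[:3,3];c=-R.T@t;v=np.c_[u,np.ones(len(u))]@R
    return (c+v*((z-c[2])/v[:,2])[:,None])[:,:2]
def proj(n,P):
    k,d,T=K(n);return cv2.projectPoints(np.float64(P).reshape(-1,1,3),cv2.Rodrigues(T[:3,:3])[0],T[:3,3],k,d)[0].reshape(-1,2)
E
python3 - <<'E'
from h import *
im=cv2.imread("pics/top0.png")
cv2.imwrite("pics/c1.png",cv2.resize(im[45:290,90:390],None,fx=2.4,fy=2.4,interpolation=cv2.INTER_CUBIC))
E
```

```text
(no output)
```

View pics/c1.png

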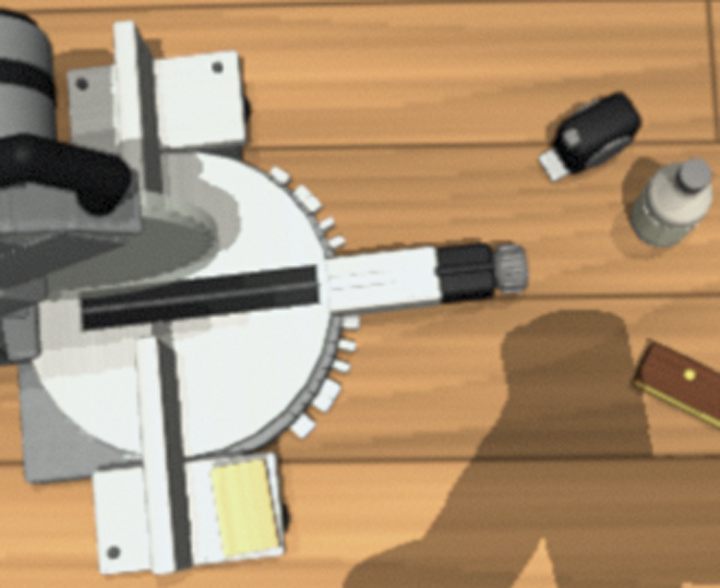

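The crop confirms it: white table disc, slot from (82,310) to (319,285) crop px, grip at (437–492, 272), knob end at (526,267). Wing front corners are at (236,52) and (284,553).

```bash
python3 - <<'E'
from h import *
c=lambda *p:np.array([[90+u/2.4,45+v/2.4] for u,v in p])
W=ray("top",c((236,52),(245,150),(273,455),(284,553),(82,84),(218,68),(113,551)),65);print("wing",W.round(1).tolist())
d=W[0]-W[3];print(np.linalg.norm(d),"base -x heading deg",np.degrees(np.arctan2(d[1],d[0])))
for a,b in((1,2),(4,6)):
  d=W[a]-W[b];print(np.degrees(np.arctan2(d[1],d[0])))
S=ray("top",c((82,310),(319,285)),65);print(S.round(1).tolist());d=S[1]-S[0];print("slot",np.degrees(np.arctan2(d[1],d[0])))
im=cv2.imread("pics/top0.png");hsv=cv2.cvtColor(im,cv2.COLOR_BGR2HSV)
# grip black
m=np.zeros((384,512),np.uint8);r=(slice(140,175),slice(262,302));m[r]=(hsv[r][...,2]<70)*255
n,l,s,ce=cv2.connectedComponentsWithStats(m);i=1+s[1:,4].argmax();print(s[i],ce[i],"grip z60",ray("top",ce[i],60))
ys,xs=np.where(l==i);box=cv2.boxPoints(cv2.minAreaRect(np.c_[xs,ys].astype(np.float32)));print(ray("top",box,60).round(1).tolist())
# disc: front rim points by hand
D=ray("top",c((245,163),(300,215),(322,260),(330,330),(300,400),(250,440),(205,153),(90,430),(50,370)),65)
A=np.c_[2*D,np.ones(len(D))];x=np.linalg.lstsq(A,(D**2).sum(1),rcond=None)[0];print("disc",x[:2],np.sqrt(x[2]+x[:2]@x[:2]))
print("knob",ray("top",c((526,267)),40))
print("tape,glue base",ray("top",c((560,170),(540,160),(570,180),(635,140),(658,225)),0).round(1).tolist(),"stock",ray("top",c((632,382),(650,340)),18).round(1).tolist())
E
```

```text
wing [[753.9, 215.8], [664.7, 206.4], [407.1, 180.1], [329.2, 170.8], [728.1, 349.8], [739.5, 231.2], [331.3, 308.7]]
427.1299875472622 base -x heading deg 6.048035011806367
5.83052995433194
5.919967935860543
[[528.5, 340.9], [546.6, 143.1]]
slot -84.75440996054061
[272 147  26  24 517] [284.21083172 158.21276596] grip z60 [[557.22236156  21.3067375 ]]
[[578.5, 47.3], [582.8, -1.4], [536.1, -4.7], [531.8, 43.5]]
disc [533.98369654 257.50531155] 126.39763831425059
knob [[565.16750087 -30.5495003 ]]
tape,glue base [[663.7, -68.2], [673.4, -50.5], [654.2, -76.8], [691.3, -137.4], [611.3, -153.9]] stock [[468.4, -120.4], [504.5, -137.6]]
```

```bash
python3 -m pendant '[[[0.52,0.83,0],[0,0,-0.2],-1],[[0.52,0.83,0],[0,0,-0.2],-1],[[0.52,0.83,0],[0,0,-0.2],-1],[[0.52,0.83,0],[0,0,-0.2],-1],[[0.52,0.83,0],[0,0,-0.2],-1],[[0.52,0.83,0],[0,0,-0.2],-1],[[0.52,0.83,0],[0,0,-0.2],-1],[[0.52,0.83,0],[0,0,-0.2],-1],[[0.52,0.83,0],[0,0,-0.2],-1],[[0.52,0.83,0],[0,0,-0.2],-1]]' && python3 -m pendant '[[[0.52,0.83,0],[0,0,0],-1],[[0.52,0.83,0],[0,0,0],-1],[[0.52,0.83,0],[0,0,0],-1],[[0.52,0.83,0],[0,0,0],-1],[[0.52,0.83,0],[0,0,0],-1],[[0.52,0.83,0],[0,0,0],-1],[[0.52,0.83,0],[0,0,0],-1],[[0.52,0.83,0],[0,0,0],-1],[[0.52,0.83,0],[0,0,0],-1],[[0.52,0.83,0],[0,0,0],-1]]'
```

```text
time: 0.93
tool_pos: [331.3, -244.5, 243.6]
tcp_rot: [-3.141, 0.0, 0.098]
contact_force: [1.0, -0.1, 0.4]
grip_width: 29.6
finger_force: 0.0
time: 1.77
tool_pos: [487.3, 4.5, 243.5]
tcp_rot: [-3.142, 0.001, 0.1]
contact_force: [0.2, -1.6, -0.4]
grip_width: 0.6
finger_force: 0.0
```

```bash
python3 -m pendant '[[[0,0,-0.65],[0,0,0],-1],[[0,0,-0.65],[0,0,0],-1],[[0,0,-0.65],[0,0,0],-1],[[0,0,-0.65],[0,0,0],-1],[[0,0,-0.65],[0,0,0],-1],[[0,0,-0.65],[0,0,0],-1],[[0,0,-0.65],[0,0,0],-1],[[0,0,-0.65],[0,0,0],-1],[[0,0,-0.6],[0,0,0],-1],[[0,0,-0.6],[0,0,0],-1]]'; python3 - <<'E'
from h import *
for n in("scene","top"): cv2.imwrite(f"pics/{n}1.png",bot.capture(n))
a,b=cv2.imread("pics/scene1.png"),cv2.imread("pics/top1.png")
cv2.imwrite("pics/c2.png",np.hstack([cv2.resize(a[80:280,150:350],(400,400)),cv2.resize(b[60:260,190:390],(400,400))]))
E
```

```text
time: 2.6
tool_pos: [486.7, 3.1, 50.6]
tcp_rot: [-3.141, 0.001, 0.1]
contact_force: [0.0, 0.2, -0.1]
grip_width: 0.7
finger_force: 0.0
```

View pics/c2.png

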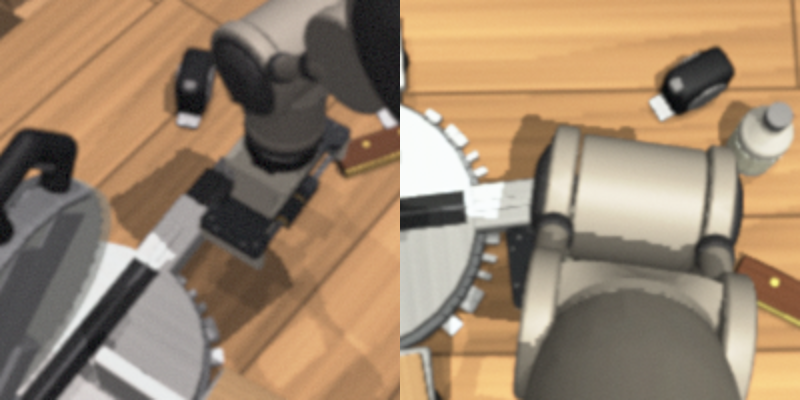

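Left: gripper beside the grip with its tips down. Right: the slot and arm are still visible at about (410–530, 200) crop px, so I can track the angle from the top view. Now I approach the grip's side.

```bash
python3 -m pendant '[[[0.11,0.01,0],[0,0,0],-1],[[0.11,0.01,0],[0,0,0],-1],[[0.11,0.01,0],[0,0,0],-1],[[0.11,0.01,0],[0,0,0],-1],[[0.11,0.01,0],[0,0,0],-1],[[0.11,0.01,0],[0,0,0],-1],[[0.11,0.01,0],[0,0,0],-1],[[0.11,0.01,0],[0,0,0],-1],[[0.11,0.01,0],[0,0,0],-1],[[0.11,0.01,0],[0,0,0],-1]]'; python3 -m pendant '[[[0.07,0.01,0],[0,0,0],-1],[[0.07,0.01,0],[0,0,0],-1],[[0.07,0.01,0],[0,0,0],-1],[[0.07,0.01,0],[0,0,0],-1],[[0.07,0.01,0],[0,0,0],-1],[[0.07,0.01,0],[0,0,0],-1],[[0.07,0.01,0],[0,0,0],-1],[[0.07,0.01,0],[0,0,0],-1],[[0.07,0.01,0],[0,0,0],-1],[[0.07,0.01,0],[0,0,0],-1]]'
cat >ang.py <<'E'
from h import *
import sys
im=bot.capture("top");cv2.imwrite(f"pics/{sys.argv[1]}.png",im)
# arm angle: dark slot on the white table, plane z=65
m=(im.max(2)<75).astype(np.uint8)
k,d,T=K("top");P=np.array([534.5,258]);best=None
ys,xs=np.where(m);W=ray("top",np.c_[xs,ys],65);q=W-P;r=np.hypot(*q.T);a=np.degrees(np.arctan2(q[:,1],q[:,0]))
s=(r>40)&(r<112)&(a>-95)&(a<-40);Q=W[s]
(vx,vy,x0,y0)=cv2.fitLine(Q.astype(np.float32),cv2.DIST_HUBER,0,.01,.01).ravel()
if vy>0:vx,vy=-vx,-vy
print("n",s.sum(),"line heading",np.degrees(np.arctan2(vy,vx)).round(2),"radial",np.median(a[s]).round(2),"-> mitre deg",(np.median(a[s])+84.07).round(2),(np.degrees(np.arctan2(vy,vx))+84.07).round(2))
o=bot.get_obs();print(o["time"],o["tool_pos"].round(1),o["contact_force"].round(1))
E
python3 ang.py t2
```

```text
time: 3.53
tool_pos: [520.3, 6.0, 51.7]
tcp_rot: [3.142, 0.0, 0.1]
contact_force: [-0.5, 0.3, -0.3]
grip_width: 0.5
finger_force: 0.0
time: 4.37
tool_pos: [538.6, 8.0, 51.3]
tcp_rot: [3.141, 0.006, 0.1]
contact_force: [-6.1, -6.8, 3.0]
grip_width: -0.1
finger_force: 3.5
n 534 line heading -85.82 radial -80.02 -> mitre deg 4.05 -1.75
4.4167 [539.9   8.3  51.5] [-0.5 -0.3 -0.3]
```

```bash
python3 - <<'E'
from h import *
for f in("top0","top1","t2"):
    im=cv2.imread(f"pics/{f}.png");m=(im.max(2)<75).astype(np.uint8)
    n,l,s,c=cv2.connectedComponentsWithStats(m)
    P=np.array([534.5,258])
    i=l[int(166):174,190:215];i=np.bincount(i[i>0]).argmax() if (i>0).any() else 0
    ys,xs=np.where(l==i);W=ray("top",np.c_[xs,ys],65);q=W-P;r=np.hypot(*q.T)
    a=np.degrees(np.arctan2(q[:,1],q[:,0]));print(f,s[i])
    for lo in(50,65,80,95):
        k=(r>lo)&(r<lo+15)&(q[:,1]<0);print(lo,k.sum(),a[k].mean().round(2),end="; ")
    v=cv2.fitLine(W[(r<110)].astype(np.float32),cv2.DIST_HUBER,0,.01,.01).ravel();print(np.degrees(np.arctan(v[1]/v[0])))
E
```

```text
top0 [124 165  98  17 659]
50 47 -90.27; 65 51 -88.8; 80 44 -88.29; 95 49 -87.57; -84.11248
top1 [ 124  157   98   25 1257]
50 111 -82.29; 65 113 -82.87; 80 99 -82.91; 95 92 -83.45; -83.001236
t2 [ 124  154   98   29 1331]
50 115 -79.51; 65 115 -79.94; 80 108 -80.28; 95 112 -80.97; -80.41911
```

View pics/t2.png

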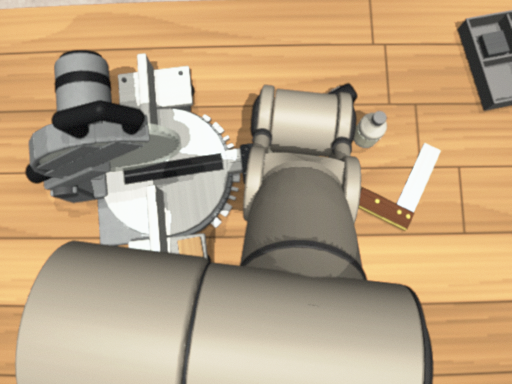

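The slot now runs from (124,176) to (222,161) px, so the table is roughly 2.5° past square and out of the square stop. The four small objects have not moved. I'll compute the arc waypoints.

```bash
cat > path.py <<'E'
import numpy as np
def P(t):
    f=np.radians(t-84.07);return np.array([535.5,258])+248*np.array([np.cos(f),np.sin(f)])+31.5*np.array([np.sin(f),-np.cos(f)])
if __name__=="__main__":
    for t in(2.3,8,14,17,20,23,26,28,29,30,31):print(t,P(t).round(1))
E
python3 path.py
```

```text
2.3 [539.8   8. ]
8 [564.6   9.7]
14 [590.4  14.1]
17 [603.1  17.3]
20 [615.6  21.2]
23 [627.9  25.7]
26 [639.9  30.9]
28 [647.8  34.6]
29 [651.7  36.6]
30 [655.5  38.7]
31 [659.3  40.8]
```

```bash
python3 -m pendant '[[[0.083,0.006,0],[0,0,0.11],-1],[[0.083,0.006,0],[0,0,0.11],-1],[[0.083,0.006,0],[0,0,0.11],-1],[[0.083,0.006,0],[0,0,0.11],-1],[[0.083,0.006,0],[0,0,0.11],-1],[[0.083,0.006,0],[0,0,0.11],-1],[[0.083,0.006,0],[0,0,0.11],-1],[[0.083,0.006,0],[0,0,0.11],-1],[[0.083,0.006,0],[0,0,0.11],-1],[[0.083,0.006,0],[0,0,0.11],-1]]';python3 -m pendant '[[[0.086,0.015,0],[0,0,0.09],-1],[[0.086,0.015,0],[0,0,0.09],-1],[[0.086,0.015,0],[0,0,0.09],-1],[[0.086,0.015,0],[0,0,0.09],-1],[[0.086,0.015,0],[0,0,0.09],-1],[[0.086,0.015,0],[0,0,0.09],-1],[[0.086,0.015,0],[0,0,0.09],-1],[[0.086,0.015,0],[0,0,0.09],-1],[[0.086,0.015,0],[0,0,0.09],-1],[[0.086,0.015,0],[0,0,0.09],-1]]'
python3 ang.py t3
```

```text
time: 5.25
tool_pos: [565.3, 10.3, 51.4]
tcp_rot: [3.141, 0.002, 0.233]
contact_force: [-4.3, -3.9, 0.7]
grip_width: 0.6
finger_force: 2.0
time: 6.08
tool_pos: [592.3, 15.6, 51.9]
tcp_rot: [3.141, -0.001, 0.341]
contact_force: [-0.4, -0.2, -0.9]
grip_width: 0.4
finger_force: 0.0
n 546 line heading -70.71 radial -66.63 -> mitre deg 17.44 13.36
6.1333 [592.7  15.7  51.9] [ 0.1  0.2 -0.2]
```

```bash
python3 -m pendant '[[[0.067,0.015,0],[0,0,0.07],-1],[[0.067,0.015,0],[0,0,0.07],-1],[[0.067,0.015,0],[0,0,0.07],-1],[[0.067,0.015,0],[0,0,0.07],-1],[[0.067,0.015,0],[0,0,0.07],-1],[[0.067,0.016,0],[0,0,0.07],-1],[[0.067,0.016,0],[0,0,0.07],-1],[[0.067,0.016,0],[0,0,0.07],-1],[[0.067,0.016,0],[0,0,0.07],-1],[[0.067,0.016,0],[0,0,0.07],-1]]'
python3 ang.py t4
```

```text
time: 6.97
tool_pos: [610.9, 20.3, 51.5]
tcp_rot: [-3.14, 0.002, 0.425]
contact_force: [-3.8, -0.2, 1.0]
grip_width: 0.2
finger_force: 1.7
n 545 line heading -66.77 radial -62.7 -> mitre deg 21.37 17.3
7.0167 [612.   20.3  51.6] [ 0.1 -0.7  0.3]
```

```bash
python3 -m pendant '[[[0.04,0.013,0],[0,0,0.04],-1],[[0.04,0.013,0],[0,0,0.04],-1],[[0.04,0.013,0],[0,0,0.04],-1],[[0.04,0.013,0],[0,0,0.04],-1],[[0.04,0.013,0],[0,0,0.04],-1],[[0.04,0.013,0],[0,0,0.04],-1],[[0.04,0.013,0],[0,0,0.04],-1],[[0.04,0.013,0],[0,0,0.04],-1],[[0.04,0.013,0],[0,0,0.04],-1],[[0.04,0.013,0],[0,0,0.04],-1]]'
python3 ang.py t5
```

```text
time: 7.85
tool_pos: [624.1, 23.9, 51.8]
tcp_rot: [3.141, -0.0, 0.472]
contact_force: [-0.3, -0.3, 0.0]
grip_width: 0.5
finger_force: 0.0
n 536 line heading -61.1 radial -58.79 -> mitre deg 25.28 22.97
7.9 [624.3  23.9  51.8] [-0.7  0.3 -0.3]
```

```bash
python3 -m pendant '[[[0.05,0.022,0],[0,0,0.06],-1],[[0.05,0.022,0],[0,0,0.06],-1],[[0.05,0.022,0],[0,0,0.06],-1],[[0.05,0.022,0],[0,0,0.06],-1],[[0.05,0.022,0],[0,0,0.06],-1],[[0.05,0.022,0],[0,0,0.06],-1],[[0.05,0.022,0],[0,0,0.06],-1],[[0.05,0.022,0],[0,0,0.06],-1],[[0.05,0.022,0],[0,0,0.06],-1],[[0.05,0.022,0],[0,0,0.06],-1]]'
python3 ang.py t6
```

```text
time: 8.73
tool_pos: [638.0, 29.7, 51.8]
tcp_rot: [-3.141, 0.002, 0.544]
contact_force: [-3.0, -3.4, 2.6]
grip_width: 0.6
finger_force: 2.2
n 527 line heading -57.44 radial -56.04 -> mitre deg 28.03 26.63
8.7833 [638.7  30.   51.8] [-0.2 -0.4 -0. ]
```

```bash
python3 -m pendant '[[[0.038,0.019,0],[0,0,0.04],-1],[[0.038,0.019,0],[0,0,0.04],-1],[[0.038,0.019,0],[0,0,0.04],-1],[[0.038,0.019,0],[0,0,0.04],-1],[[0.038,0.019,0],[0,0,0.04],-1],[[0.038,0.019,0],[0,0,0.04],-1],[[0.038,0.019,0],[0,0,0.04],-1],[[0.038,0.019,0],[0,0,0.04],-1],[[0.038,0.019,0],[0,0,0.04],-1],[[0.038,0.019,0],[0,0,0.04],-1]]'
python3 ang.py t7
```

```text
time: 9.62
tool_pos: [650.5, 36.7, 51.7]
tcp_rot: [-3.141, -0.001, 0.592]
contact_force: [-0.4, 1.0, 0.0]
grip_width: 0.1
finger_force: 0.0
n 496 line heading -51.67 radial -53.24 -> mitre deg 30.83 32.4
9.6667 [650.7  36.8  51.8] [-0.6  0.6 -0.6]
```

```bash
python3 -m pendant '[[[-0.2,-0.15,0],[0,0,0],-1],[[-0.2,-0.15,0],[0,0,0],-1],[[-0.2,-0.15,0],[0,0,0],-1],[[-0.2,-0.15,0],[0,0,0],-1],[[-0.2,-0.15,0],[0,0,0],-1],[[-0.2,-0.15,0],[0,0,0],-1],[[-0.2,-0.15,0],[0,0,0],-1],[[-0.2,-0.15,0],[0,0,0],-1],[[-0.2,-0.15,0],[0,0,0],-1],[[-0.2,-0.15,0],[0,0,0],-1]]';python3 -m pendant '[[[0,0,0.6],[0,0,0],-1],[[0,0,0.6],[0,0,0],-1],[[0,0,0.6],[0,0,0],-1],[[0,0,0.6],[0,0,0],-1],[[0,0,0.6],[0,0,0],-1],[[0,0,0.6],[0,0,0],-1],[[-0.5,-0.8,0.6],[0,0,0],-1],[[-0.5,-0.8,0.6],[0,0,0],-1],[[-0.5,-0.8,0.6],[0,0,0],-1],[[-0.5,-0.8,0.6],[0,0,0],-1]]';python3 -m pendant '[[[-0.5,-0.8,0],[0,0,0],-1],[[-0.5,-0.8,0],[0,0,0],-1],[[-0.5,-0.8,0],[0,0,0],-1],[[-0.5,-0.8,0],[0,0,0],-1],[[-0.5,-0.8,0],[0,0,0],-1],[[-0.5,-0.8,0],[0,0,0],-1],[[-0.5,-0.8,0],[0,0,0],-1],[[0,0,0],[0,0,0],-1],[[0,0,0],[0,0,0],-1],[[0,0,0],[0,0,0],-1]]'
python3 ang.py t8; python3 - <<'E'
import cv2
im=cv2.imread("pics/t8.png")
cv2.imwrite("pics/c3.png",cv2.resize(im[45:290,90:390],None,fx=2.4,fy=2.4,interpolation=cv2.INTER_CUBIC))
E
```

```text
time: 10.5
tool_pos: [589.6, -9.3, 51.8]
tcp_rot: [3.141, -0.0, 0.592]
contact_force: [-0.3, 0.2, -0.3]
grip_width: 0.4
finger_force: 0.0
time: 11.33
tool_pos: [529.0, -105.7, 232.5]
tcp_rot: [3.142, 0.0, 0.592]
contact_force: [-0.0, -0.4, -0.1]
grip_width: 0.4
finger_force: 0.0
time: 12.17
tool_pos: [425.1, -272.5, 231.7]
tcp_rot: [-3.141, -0.0, 0.591]
contact_force: [0.6, 1.4, -0.2]
grip_width: 0.7
finger_force: 0.0
n 392 line heading -48.85 radial -53.37 -> mitre deg 30.7 35.22
12.2167 [ 425.4 -272.2  231.7] [ 0.1 -0.7  0. ]
```

View pics/c3.png

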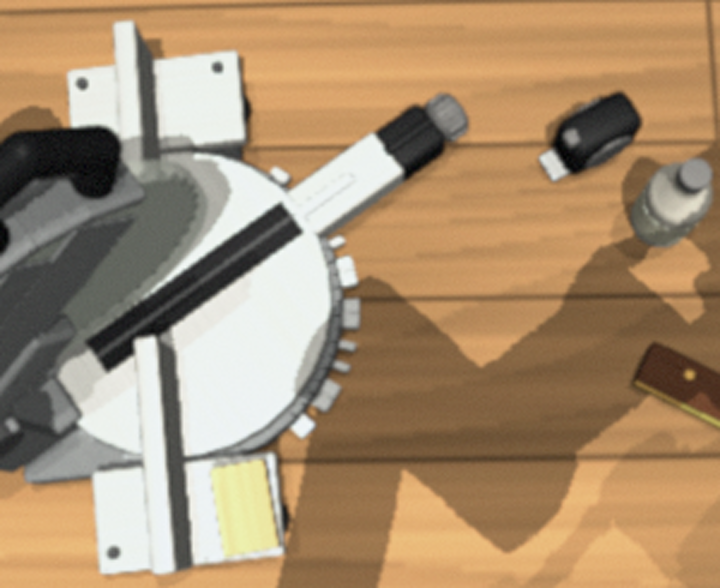

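The crop shows the arm swung round, with the slot from (98,358) to (294,218) and the grip at about (411,140). The other objects have not moved. I'll measure the final angle.

```bash
python3 - <<'E'
from h import *
c=lambda *p:np.array([[90+u/2.4,45+v/2.4] for u,v in p])
def hd(a,b):d=b-a;return np.degrees(np.arctan2(d[1],d[0])).round(2)
S=ray("top",c((98,358),(294,218)),65);print("slot",hd(*S)+84.07)
S=ray("top",c((87,346),(286,205),(110,372),(304,230)),65);print(hd(S[0],S[1])+84.07,hd(S[2],S[3])+84.07)
G=[]
for f,r in(("top0",(slice(140,175),slice(262,302))),("t8",(slice(85,122),slice(240,282)))):
    v=cv2.imread(f"pics/{f}.png").max(2);m=np.zeros(v.shape,np.uint8);m[r]=v[r]<70
    n,l,s,ce=cv2.connectedComponentsWithStats(m);i=1+s[1:,4].argmax();g=ray("top",ce[i],60)[0];G.append(g)
    for P in((534.5,258),(535.5,258),(534,260)):print(f,s[i],g.round(1),hd(np.array(P),g)+84.07)
print("chord angle",np.degrees(2*np.arcsin(np.linalg.norm(G[1]-G[0])/2/239)))
A=cv2.imread("pics/top0.png").astype(int);B=cv2.imread("pics/t8.png").astype(int)
for n,(x,y,w,h) in dict(tape=(310,80,50,45),offcut=(175,232,35,50),blade=(412,140,30,65)).items():print(n,np.abs(A-B)[y:y+h,x:x+w].mean().round(1))
E
```

```text
slot 29.809999999999995
29.629999999999995 30.43999999999999
top0 [272 147  26  24 517] [557.2  21.3] -0.45000000000000284
top0 [272 147  26  24 517] [557.2  21.3] -0.6900000000000119
top0 [272 147  26  24 517] [557.2  21.3] -0.37000000000000455
t8 [248  90  28  30 486] [673.5  64.2] 29.72999999999999
t8 [248  90  28  30 486] [673.5  64.2] 29.529999999999994
t8 [248  90  28  30 486] [673.5  64.2] 29.54999999999999
chord angle 30.060164159300708
tape 2.5
offcut 2.9
blade 38.3
```

```bash
python3 -c "
from plant import bot
print(bot.close_job())"
```

```text
the job is handed in; nothing more can be done
None
```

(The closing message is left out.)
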